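# Fit the guide sleeve to a film tension unit and check its sprung slide

### The arm

A 6-joint arm with a two-finger parallel gripper is mounted at the origin on the work surface. World frame = base frame: x ahead of the robot, y to its left, z up, the work surface at z = 0. Lengths are in m, angles in degrees, forces in N, time in s.
With the tool pointing down it reaches from about 0.375 to 0.9 m from the base axis. Payload 3.1 kg.
Tool frame: the origin (TCP) lies on the centre line of the jaws, within the pads' length; the fingertips stand 11 mm ahead of it and the grasp point (between the pads) lies 8 mm behind it; z points along the fingers, y is the line along which they close (so a half turn about z gives the same grasp; the last joint's range is limited). The gripper opens to 87 mm and grips with 3 to 60 N. Pads are 19 mm wide; open, the fingers measure 117 mm over their backs; the gripper's body (75 mm by 190 mm) begins 51 mm behind the grasp point.
Start: joints at [-83.852, 30.224, 82.088, -0, 67.689, -10.227], TCP at [0.176, -0.6, 0.234] pointing down, gripper open.
Joint ranges: [-176.69, 176.69], [-43.24, 126.21], [12.49, 139.97], [-82, 262], [0, 151.66], [-163.58, 163.58]. Speed limits (degrees/s): [159.86, 159.86, 180, 180, 180, 180].

### API

Orientations are given as a 3x3 rotation matrix whose columns are the frame's x, y, z axes.
In Python, from cell import arm gives the robot as it stands.
- The arm moves only by the tool arm_command, never from a script. Its argument "targets" is a list of rows, each a list of 7 numbers: the shift along the tool's x, y, z in cm, then the turn, a rotation vector about the tool's x, y, z in rad, then the closure, from 0 (fully open) to 1 (shut). In form: [[tx, ty, tz, wx, wy, wz, hand], ...]. A call has 1 to 8 rows; each row shifts and turns the commanded pose from where the row before left it, along the tool's axes as they then stand; what a row does not reach is not made up. A row lasts 1/10 s, in which the tool goes at most 50 mm and 8.59 degrees, less where a joint would pass 70% of its speed; a pose out of reach is approached as far as the arm can. A call with a gripper value outside its range is refused whole. The fingers move at their own pace and stop on an object; "newtons" is the grip in N (left out, the last holds). Time passes only in rows, so rows that do not move let the fingers close. It gives the time, the measured TCP pose, the force, the opening and the grip force at its end, in the units of the state.
- arm.get_obs(): the state, without advancing time (a new reading comes with each control period).
- arm.capture(name): name is "scene" or "top" or "wrist"; returns a dict with "pixels" (400x640x3 uint8, blue, green, red), "fx", "fy", "cx", "cy" (pixels), "distortion" ([k1, k2, p1, p2, k3] as OpenCV has them; the pictures are not rectified), "xyz" and "orientation" of the camera in the world. Camera axes: x right, y up, looking along -z (the intrinsics and any distortion apply to the point x, -y, -z); pixel columns grow to the right and rows downward; lengths in m; the calibration is good to about 2 mm. A picture is of the moment at which its call begins. There is no depth.
- arm.sign_off(): hands the job in; it is judged then, once.
Trained networks look in a picture, given as the dict that the camera call returned (one of the last four; its "shot" number tells which), for a name from the list of things; names that differ only in an ending like _2 or _b are one class to them, and where a whole thing is asked for, a point or a joint stands for the part that bears it (a point fixed in the world has none). Each returns a list of dicts, best first, with "conf" (0 to 1); they miss things now and then, are a little off and sometimes report something else, mostly with a low value. They report only what shows in the picture. A call takes as long as a camera call. They do not tell look-alikes from the thing itself.
- arm.recognise(thing, picture): "rect" ([left, top, width, height] as shares, 0 to 1, of the picture: columns of its width, rows of its height, round what is visible of it).
The state is a dict: "clock": time; "q": joint angles; "joint_velocities": joint speeds; "tau": joint torques, N m; "ee_pos": TCP position; "tcp_rot": TCP orientation; "force": force on the tool from outside, world axes, zero at the start; "wrist_torque": the same for the moment, N m; "gripper_width": finger opening in m; "finger_force": force on a finger pad.
Only numpy, scipy, OpenCV 4.12 (cv2) and the standard library are available. Lean on these libraries where they do the work, as an engineer would, in place of code of your own. Each camera call takes 0.05 s, during which the arm holds its last target. There are 200 camera calls.

### The job

Slide the tall narrow aluminium guide sleeve over the upright shaft of the film tension unit and lower it gently, without dropping it, until it sits fully home on the slide. Then draw the sprung slide out by its upright paddle until its pointer is level with the marker clip, hold it there for a second, and let the slide go back to its stop with the sleeve still home. Leave the squat collar and everything else on the bench where they are.

Things in the scene. Friction and masses are not known exactly. Their poses are not given: they have to be found in the camera images.
- sleeve: The guide sleeve: plain aluminium tube standing on end, 80 mm tall, 44 mm outside diameter, straight through bore 27 mm diameter, 0.2 kg. Origin at the centre of its underside, z along its axis. Either end may go down.
- sleeve_mid (a point): Centre of the guide sleeve, on its axis 40 mm from either end.
- tensioner: Film tension unit: grey base plate 220 x 120 x 20 mm bolted to the bench. Origin on the bench under the plate, z up; the plate runs from x = -135 to +85 mm and y = -60 to +60 mm in its own frame. An aluminium slide (125 x 60 mm, top 40 mm above the bench) moves on it along the unit's own -x, which points roughly towards the robot.
- slide (a joint): How far the sprung slide is drawn out, m: 0 at its inner stop (rest), 0.07 at most; it moves along the unit's own -x. The spring pulls it back with about 5 N at rest and 13 N at 0.05; it returns by itself, damped.
- shaft_foot (a point): On the shaft's axis at the slide's top surface, 40 mm above the bench, where the sleeve's lower end comes to rest. The steel shaft is fixed to the slide, 24 mm in diameter, 90 mm tall, its top 12 mm tapering to 14 mm. z is the shaft's axis; x, y as the unit's.
- shaft_tip (a point): Centre of the shaft's top, 90 mm above shaft_foot.
- paddle (a point): Centre of the upper edge of the slide's upright pull paddle, 100 mm above the bench: an aluminium plate 10 mm thick along the unit's x, 44 mm wide along its y, 60 mm tall, standing on the slide 95 mm from the shaft towards the unit's -x. It moves with the slide.
- pointer (a point): Tip of the dark flat pointer at the slide's +y side; moves with the slide.
- marker: Dark steel marker clip on the base plate beside the slide's +y edge: foot 14 x 12 x 6 mm with a thin upright fin 3 mm thick, 22 mm tall. Origin under the fin; x, y as the unit's. The pointer is level with it when both have the same x in the unit's frame. It lies 30 to 55 mm out from the pointer's rest place.
- collar: Squat aluminium collar, not for this job: 68 mm outside, 44 mm inside, 30 mm tall. Origin at the centre of its underside.
- lamp: Amber glass halogen lamp lying on its square ceramic base along its x, about 130 mm long, 36 mm tall. Origin at its middle, on the bench.
- spanner: Steel spanner, 180 mm long, lying flat along its x. Origin on the bench under it.
- lamp_grip: Green rubber lamp grip standing on its cup, 85 mm tall, 60 mm wide at the foot. Origin under its centre.
- knob_a: Knurled aluminium thumb knob with an upright steel stud, 48 mm wide, 66 mm tall. Origin under its centre.
- knob_b: The other thumb knob, the same.
Things that resemble listed ones, but are neither listed nor needed, are in the scene too. Leave any red or yellow look-alike of the sleeve alone.

How it is judged:
By the outcome, as a careful person would: the job done as asked, in the order asked, and still so for the second after the job is handed in, with the robot touching nothing.
It also fails if it takes over 64 s, if anything falls off the work surface, if the arm or the gripper's body presses on something with over 40 N, if the wrist force passes 120 N, or if a joint passes its speed limit or range.

## Working session

There is one attempt and no reset: what is moved stays moved. The work goes in short steps, Python scripts to look and compute and a tool call to move; the robot and the scene stay as the last step left them, time stands still between calls to the robot, and variables do not carry over. Pictures are saved under pics/ and viewed, at most 10 in all, crops included, and the job is handed in when it is done.

Besides the shell and the picture viewer there is one more tool, called after "Call:" as name(argument=value, ...) on one line, values as JSON. arm_command: Moves the arm, as the interface text tells. Its arguments: {"type":"object","properties":{"targets":{"type":"array","items":{"type":"array","items":{"type":"number"}}},"newtons":{"type":"number"}},"required":["targets"]}

```bash
mkdir -p pics
cat > h.py <<'E'
import numpy as np, cv2
from cell import arm
def K(p): return np.array([[p["fx"],0,p["cx"]],[0,p["fy"],p["cy"]],[0,0,1.]]), np.array(p["distortion"],float)
def ray(p,uv):
    k,d=K(p); n=cv2.undistortPoints(np.array([[uv]],float),k,d)[0,0]
    return np.array(p["xyz"]), np.array(p["orientation"])@np.array([n[0],-n[1],-1.])
def at_z(p,uv,z):
    o,r=ray(p,uv); return o+r*(z-o[2])/r[2]
def proj(p,X):
    k,d=K(p); c=(np.atleast_2d(X)-np.array(p["xyz"]))@np.array(p["orientation"])
    c=c*np.array([1,-1,-1]); return cv2.projectPoints(c,np.zeros(3),np.zeros(3),k,d)[0][:,0]
def rec(t,p):
    h,w=p["pixels"].shape[:2]
    return [(round(a["conf"],2),[round(v) for v in np.array(a["rect"])*[w,h,w,h]]) for a in arm.recognise(t,p)][:4]
E
python3 - <<'E'
from h import *
s=arm.capture("scene"); t=arm.capture("top")
for n,p in (("scene",s),("top",t)):
    cv2.imwrite(f"pics/{n}.png",p["pixels"]); print(n,p["fx"],p["xyz"],np.round(p["orientation"],3).tolist())
    for x in ["sleeve","tensioner","shaft_tip","paddle","pointer","marker","collar"]: print(x,rec(x,p))
E
```

```text
scene 445.675027404185 [0.87190311 0.45646387 0.9759189 ] [[-0.822, -0.489, 0.293], [0.57, -0.698, 0.434], [-0.008, 0.524, 0.852]]
sleeve [(0.96, [308, 134, 17, 32]), (0.94, [329, 107, 18, 31]), (0.92, [302, 101, 15, 32]), (0.82, [332, 161, 16, 25])]
tensioner [(0.84, [314, 230, 99, 103])]
shaft_tip [(0.97, [333, 247, 48, 70])]
paddle [(0.57, [331, 245, 50, 63])]
pointer [(0.53, [329, 248, 55, 60])]
marker [(0.42, [383, 281, 6, 8])]
collar [(0.93, [251, 164, 25, 30])]
top 402.00006213969596 [0.38911054 0.00656547 0.99006969] [[0.178, 0.959, -0.219], [-0.984, 0.174, -0.035], [0.005, 0.221, 0.975]]
sleeve [(0.9, [389, 310, 27, 25]), (0.88, [418, 291, 29, 26]), (0.85, [341, 258, 18, 20]), (0.69, [382, 265, 23, 20])]
tensioner [(0.82, [231, 163, 52, 90]), (0.71, [238, 161, 30, 59])]
shaft_tip [(0.65, [162, 178, 33, 66])]
paddle [(0.63, [237, 164, 29, 57]), (0.59, [162, 179, 36, 69])]
pointer [(0.59, [239, 164, 31, 56]), (0.27, [366, 138, 21, 21])]
marker [(0.72, [365, 139, 23, 21])]
collar [(0.84, [394, 201, 26, 31])]
```

View pics/scene.png

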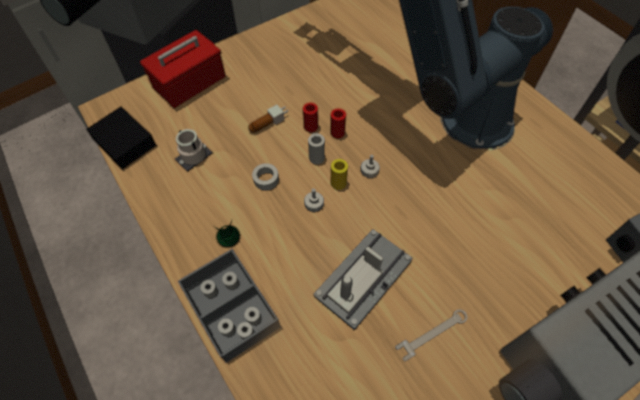

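View pics/top.png

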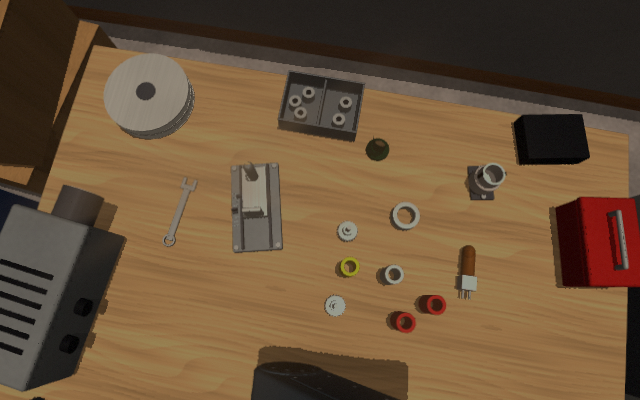

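The scene view shows four tubes: red at (311,117) and (338,123), yellow at (339,174) and plain aluminium at (317,149), which is at (394,275) in the top view. The plain grey one is the sleeve, because red and yellow are look-alikes and the ring at (265,177) is the collar. The tension unit is at (363,280) in scene and (257,207) in top. Next I'll confirm this in an enlarged crop.

Run:
```python
from h import *
s=arm.capture("scene"); t=arm.capture("top")
c=lambda p,x,y,w,h: cv2.resize(p["pixels"][y:y+h,x:x+w],(400,300),interpolation=cv2.INTER_CUBIC)
m=np.vstack([np.hstack([c(s,280,110,80,60),c(t,362,245,80,60)]),np.hstack([c(s,300,225,128,96),c(t,197,158,128,96)])])
cv2.imwrite("pics/crops.png",m)
```

```text
(no output)
```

View pics/crops.png

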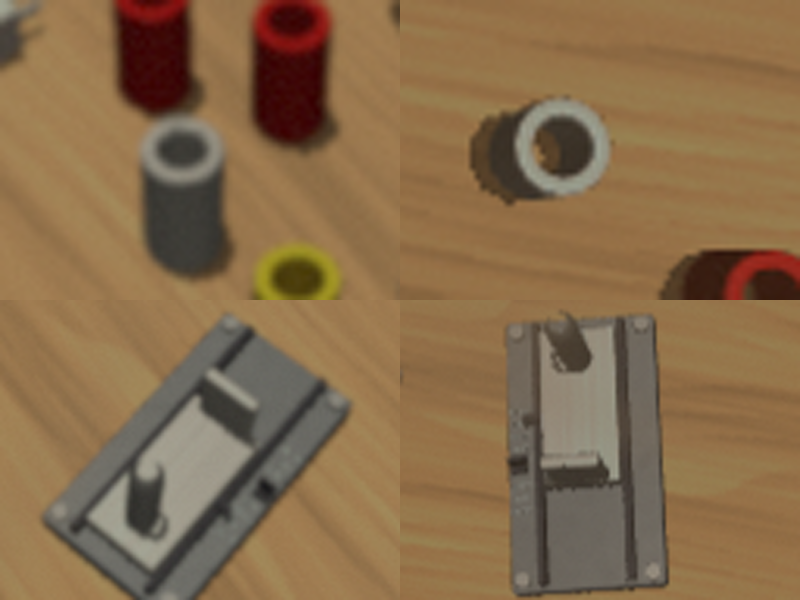

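The crop confirms the plain aluminium sleeve, with its rim at scene (316.4,140) and top (394.6,274.4). It also shows the unit with its shaft, paddle, pointer and marker clip at the +y side.

```bash
cat > meas.py <<'E'
from h import *
from scipy.optimize import least_squares
s=arm.capture("scene"); t=arm.capture("top")
def tri(a,b):
    o1,r1=ray(s,a);o2,r2=ray(t,b); A=np.c_[r1,-r2]; k=np.linalg.lstsq(A,o2-o1,rcond=None)[0]
    p,q=o1+k[0]*r1,o2+k[1]*r2; return (p+q)/2,np.linalg.norm(p-q)
def cs(u,v): return (300+u/3.125,225+(v-300)/3.125)
def ct(u,v): return (197+(u-400)/3.125,158+(v-300)/3.125)
np.set_printoptions(precision=4,suppress=True)
print("sleeve",at_z(s,(316.4,140),.08),at_z(t,(394.6,274.4),.08),tri((316.4,140),(394.6,274.4)))
T=[at_z(t,ct(*c),.02)[:2] for c in [(507,322),(655,316),(666,583),(515,595)]]
S=[at_z(s,cs(*c),.02)[:2] for c in [(43,518),(228,313),(350,403)]]
print("top",T,"\nscene",S)
# order: far-left? match by unit corners (x far=+85)
U={'fl':(.085,.06),'fr':(.085,-.06),'nr':(-.135,-.06),'nl':(-.135,.06)}
obs=list(zip(['fl','fr','nr','nl'],T))+list(zip(['fr','nr','nl'],S))
def f(p):
    R=np.array([[np.cos(p[2]),-np.sin(p[2])],[np.sin(p[2]),np.cos(p[2])]])
    return np.concatenate([p[:2]+R@np.array(U[k])-o for k,o in obs])
r=least_squares(f,[.5,.3,0]); print("unit",r.x,np.degrees(r.x[2]),r.fun.reshape(-1,2)*1000)
x,y,a=r.x; R=np.array([[np.cos(a),-np.sin(a)],[np.sin(a),np.cos(a)]])
un=lambda P: R.T@(np.array(P[:2])-[x,y])
for n,z,a1,b1 in [("tip",.13,(149,467),(565,317)),("foot",.04,(148,525),(572,362)),("pad",.1,(229,388),(575,458)),("ptr",.03,(227,513),(530,420)),("mark",.042,(266,484),(517,463))]:
    P=tri(cs(*a1),ct(*b1)); print(n,P,"unit",un(P[0]),"atz",at_z(s,cs(*a1),z),at_z(t,ct(*b1),z))
E
python3 meas.py
```

```text
sleeve [ 0.462  -0.1528  0.08  ] [ 0.462  -0.1575  0.08  ] (array([ 0.4612, -0.1569,  0.076 ]), np.float64(0.003316532220719152))
top [array([0.6637, 0.2763]), array([0.69  , 0.1593]), array([0.4796, 0.1078]), array([0.4496, 0.2206])] 
scene [array([0.6913, 0.1673]), array([0.4798, 0.1129]), array([0.4522, 0.2254])]
unit [0.5954 0.1996 0.247 ] 14.15128064440392 [[-0.5131  2.2843]
 [ 2.4573  2.9654]
 [-0.4105  0.6697]
 [ 0.2655  4.2106]
 [ 1.2419 -5.0834]
 [-0.635  -4.4447]
 [-2.4062 -0.6018]]
tip (array([0.64  , 0.2085, 0.1317]), np.float64(0.009201486905628714)) unit [ 0.0454 -0.0023] atz [0.6365 0.2114 0.13  ] [0.6436 0.2055 0.13  ]
foot (array([0.6364, 0.2161, 0.0303]), np.float64(0.0030430726675569645)) unit [0.0438 0.0059] atz [0.6378 0.2196 0.04  ] [0.6349 0.2128 0.04  ]
pad (array([0.5483, 0.1848, 0.0955]), np.float64(0.004734040399527104)) unit [-0.0493 -0.0029] atz [0.5484 0.188  0.1   ] [0.5491 0.1822 0.1   ]
ptr (array([0.5845, 0.2399, 0.0264]), np.float64(0.00426367302674758)) unit [-0.0007  0.0417] atz [0.5841 0.2422 0.03  ] [0.5852 0.2374 0.03  ]
mark (array([0.5488, 0.2405, 0.0306]), np.float64(0.0023562720545495025)) unit [-0.0352  0.051 ] atz [0.5518 0.2439 0.042 ] [0.5476 0.2369 0.042 ]
```

```bash
cat >> h.py <<'E'
from scipy.spatial.transform import Rotation as Ro
def plan(pos,yaw,o=None):
    """tool-frame shift (cm) and rotvec to reach TCP pos, pointing down, tool y at yaw deg (mod 180)"""
    o=o or arm.get_obs(); R=np.array(o["tcp_rot"]); p=np.array(o["ee_pos"])
    best=None
    for k in (0,180):
        a=np.radians(yaw+k); y=np.array([np.cos(a),np.sin(a),0]); z=np.array([0,0,-1.]); G=np.c_[np.cross(y,z),y,z]
        w=Ro.from_matrix(R.T@G).as_rotvec()
        if best is None or np.linalg.norm(w)<np.linalg.norm(best): best=w
    print("clock",round(o["clock"],2),"tcp",np.round(p,4),"q",np.round(o["q"],1),"force",np.round(o["force"],1),"w",round(o["gripper_width"],4))
    print("  shift cm (tool)",np.round(R.T@(np.array(pos)-p)*100,2),"rotvec",np.round(best,3),"world R",np.round(R,3).tolist())
E
python3 - <<'E'
from h import *
plan([.47,-.155,.25],90+14.15)
plan([.47,-.155,.25],-75.85)
p=arm.capture("wrist"); print(p["xyz"],np.round(p["orientation"],3).tolist(),p["fx"])
E
```

```text
clock 1.0 tcp [ 0.1763 -0.5996  0.2336] q [-83.9  30.2  82.1   0.   67.7 -10.2] force [ 0.8 -0.   0.6] w 0.0873
  shift cm (tool) [ 40.72 -34.37  -1.64] rotvec [-0.    -0.     0.039] world R [[0.959, 0.282, 0.0], [0.282, -0.959, 0.0], [0.0, -0.0, -1.0]]
clock 1.0 tcp [ 0.1763 -0.5996  0.2336] q [-83.9  30.2  82.1   0.   67.7 -10.2] force [ 0.8 -0.   0.6] w 0.0873
  shift cm (tool) [ 40.72 -34.37  -1.64] rotvec [-0.    -0.     0.039] world R [[0.959, 0.282, 0.0], [0.282, -0.959, 0.0], [0.0, -0.0, -1.0]]
[ 0.24204397 -0.58116552  0.38551413] [[0.283, 0.929, 0.241], [-0.959, 0.273, 0.071], [0.0, -0.251, 0.968]] 331.6715197394546
```

Call:
arm_command(targets=[[2, -1.7, -0.2, 0, 0, 0.039, 0], [3.5, -2.9, -0.2, 0, 0, 0, 0], [3.5, -2.9, -0.2, 0, 0, 0, 0], [3.5, -2.9, -0.2, 0, 0, 0, 0], [3.5, -2.9, -0.2, 0, 0, 0, 0], [3.5, -2.9, -0.2, 0, 0, 0, 0], [3.5, -2.9, -0.2, 0, 0, 0, 0], [3.5, -2.9, -0.2, 0, 0, 0, 0]])

```text
clock: 1.85
ee_pos: [0.3795, -0.3195, 0.2499]
tcp_rot: [[0.97, 0.244, 0.001], [0.244, -0.97, -0.001], [0.0, 0.001, -1.0]]
force: [0.8, -0.8, -0.3]
gripper_width: 0.087
finger_force: 0.0
```

Call:
arm_command(targets=[[3.5, -2.9, 0, 0, 0, 0, 0], [3.5, -2.9, 0, 0, 0, 0, 0], [3.0, -2.9, 0, 0, 0, 0, 0], [2.5, -2, 0, 0, 0, 0, 0], [0, 0, 0, 0, 0, 0, 0], [0, 0, 0, 0, 0, 0, 0]])

```text
clock: 2.45
ee_pos: [0.4739, -0.1863, 0.2496]
tcp_rot: [[0.969, 0.246, -0.0], [0.246, -0.969, -0.001], [-0.0, 0.001, -1.0]]
force: [0.0, 0.8, -0.1]
gripper_width: 0.0868
finger_force: 0.0
```

Run:
```python
from h import *
plan([.462,-.156,.25],104.15)
p=arm.capture("wrist"); print(p["xyz"],rec("sleeve",p)); print(proj(p,[[.462,-.156,.08],[.462,-.156,0]]))
cv2.imwrite("pics/w1.png",p["pixels"])
```

```text
clock 2.45 tcp [ 0.4739 -0.1863  0.2496] q [-34.   20.1  97.4  -0.   62.5  41.7] force [ 0.   0.8 -0.1] w 0.0868
  shift cm (tool) [-0.41 -3.23 -0.04] rotvec [0.001 0.    0.002] world R [[0.969, 0.246, -0.0], [0.246, -0.969, -0.001], [-0.0, 0.001, -1.0]]
[ 0.54037639 -0.17013923  0.40155754] [(0.84, [166, 139, 66, 46]), (0.74, [284, 242, 38, 66]), (0.56, [347, 219, 47, 39])]
[[287.70731853 191.79701755]
 [294.03697507 177.46598697]]
```

View pics/w1.png

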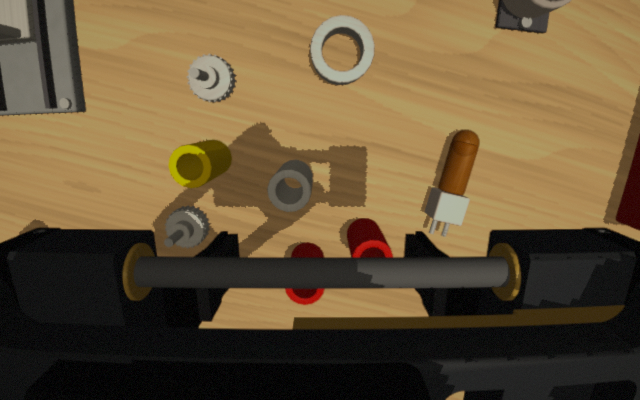

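Wrist view: the plain sleeve's rim is at about (290,190), the yellow tube at (190,165), the reds at (305,285) and (370,245), and the unit's plate corner at top-left. This matches the prediction to within 3 px.

Run:
```python
from h import *
p=arm.capture("wrist"); im=p["pixels"][155:220,255:325]
g=cv2.GaussianBlur(cv2.cvtColor(im,cv2.COLOR_BGR2GRAY),(3,3),0)
big=cv2.resize(im,None,fx=8,fy=8,interpolation=cv2.INTER_CUBIC)
cs=cv2.HoughCircles(cv2.resize(g,None,fx=4,fy=4,interpolation=cv2.INTER_CUBIC),cv2.HOUGH_GRADIENT,1,20,param1=100,param2=20,minRadius=30,maxRadius=110)
cs=cs[0][:4]/4+[255,155,0]; print(cs)
for c in cs: print(at_z(p,c[:2],.08))
for c in cs[:3]: cv2.circle(big,(int((c[0]-255)*8),int((c[1]-155)*8)),int(c[2]*8),(0,0,255),1)
cv2.imwrite("pics/w1c.png",big)
```

```text
Traceback (most recent call last):
TypeError: 'NoneType' object is not subscriptable
```

Run:
```python
from h import *
p=arm.capture("wrist"); im=p["pixels"][150:220,250:330]
big=cv2.resize(im,None,fx=10,fy=8.5 and 8,interpolation=cv2.INTER_CUBIC)
big=cv2.resize(im,(800,560),interpolation=cv2.INTER_CUBIC) if 0 else cv2.resize(im,(640,560),interpolation=cv2.INTER_CUBIC)
# overlay rim circles for the hypothesis
a=np.linspace(0,2*np.pi,60)
for X,col in (((.462,-.156),(0,0,255)),(at_z(p,(290.5,190.5),.08)[:2],(0,255,0))):
    print(X)
    for r in (.022,.0135):
        q=proj(p,np.c_[X[0]+r*np.cos(a),X[1]+r*np.sin(a),np.full(60,.08)])
        cv2.polylines(big,[((q-[250,150]+.5)*8).astype(int).reshape(-1,1,2)],True,col,1)
cv2.imwrite("pics/w1c.png",big)
```

```text
(0.462, -0.156)
[ 0.46336718 -0.15969847]
```

View pics/w1c.png

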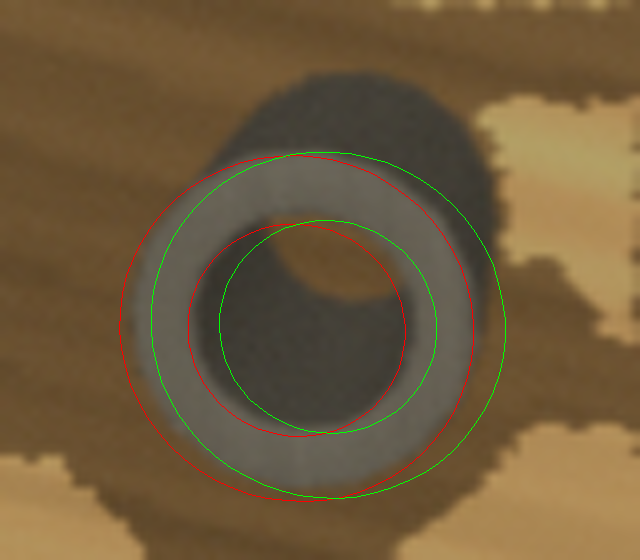

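The rim circle is centred at crop (305,319), i.e. pixel (287.6,189.4), which puts the sleeve at about (0.463, -0.1565).

Call:
arm_command(targets=[[-0.3, -3.2, 3, 0, 0, 0, 0], [0, 0, 4, 0, 0, 0, 0], [0, 0, 4, 0, 0, 0, 0], [0, 0, 4, 0, 0, 0, 0], [0, 0, 3, 0, 0, 0, 0], [0, 0, 2.2, 0, 0, 0, 0], [0, 0, 0, 0, 0, 0, 0], [0, 0, 0, 0, 0, 0, 0]])

```text
clock: 3.45
ee_pos: [0.4628, -0.1572, 0.0476]
tcp_rot: [[0.97, 0.243, -0.0], [0.243, -0.97, 0.0], [-0.0, -0.0, -1.0]]
force: [-0.1, 0.1, -0.1]
gripper_width: 0.0866
finger_force: 0.0
```

Call:
arm_command(targets=[[0, 0, 0, 0, 0, 0, 0.55], [0, 0, 0, 0, 0, 0, 0.6], [0, 0, 0, 0, 0, 0, 0.7], [0, 0, 0, 0, 0, 0, 0.7], [0, 0, 0, 0, 0, 0, 0.7], [0, 0, 0, 0, 0, 0, 0.7], [0, 0, 0, 0, 0, 0, 0.7], [0, 0, 0, 0, 0, 0, 0.7]], newtons=25)

```text
clock: 4.25
ee_pos: [0.463, -0.1563, 0.0477]
tcp_rot: [[0.97, 0.244, 0.0], [0.244, -0.97, 0.0], [0.0, -0.0, -1.0]]
force: [-0.5, 1.3, 2.4]
gripper_width: 0.0437
finger_force: 25.0
```

Call:
arm_command(targets=[[0, 0, -1, 0, 0, 0, 0.7], [0, 0, -2.5, 0, 0, 0, 0.7], [0, 0, -4, 0, 0, 0, 0.7], [0, 0, -4, 0, 0, 0, 0.7], [1.2, -1.3, -3.5, 0, 0, 0, 0.7], [2.3, -2.5, -3, 0, 0, 0, 0.7], [2.8, -3, -2.6, 0, 0, 0, 0.7], [2.8, -3, -2.6, 0, 0, 0, 0.7]])

```text
clock: 5.05
ee_pos: [0.5271, -0.0379, 0.2814]
tcp_rot: [[0.97, 0.243, 0.0], [0.243, -0.97, -0.0], [0.0, 0.0, -1.0]]
force: [1.2, -0.7, -1.7]
gripper_width: 0.0441
finger_force: 25.0
```

Call:
arm_command(targets=[[3, -3.2, -1, 0, 0, 0, 0.7], [3, -3.2, -1, 0, 0, 0, 0.7], [3, -3.2, 0, 0, 0, 0, 0.7], [3, -3.2, 0, 0, 0, 0, 0.7], [2.5, -2.7, 0, 0, 0, 0, 0.7], [1.7, -1.8, 0, 0, 0, 0, 0.7], [1.0, -1.0, 0, 0, 0, 0, 0.7], [0, 0, 0, 0, 0, 0, 0.7]])

```text
clock: 5.85
ee_pos: [0.6493, 0.1816, 0.2991]
tcp_rot: [[0.969, 0.246, -0.001], [0.246, -0.969, -0.0], [-0.001, -0.0, -1.0]]
force: [-0.5, -0.9, -1.6]
gripper_width: 0.0436
finger_force: 25.0
```

Run:
```python
from h import *
plan([.6498,.1808,.2996],104.15)
p=arm.capture("wrist"); print(p["xyz"],np.round(p["orientation"],3).tolist(),rec("shaft_tip",p),proj(p,[[.6389,.2106,.13],[.6389,.2106,.04]]))
cv2.imwrite("pics/w2.png",p["pixels"])
```

```text
clock 5.85 tcp [0.6493 0.1816 0.2991] q [ 6.1 30.9 69.9  0.  79.3 81.9] force [-0.5 -0.9 -1.6] w 0.0436
  shift cm (tool) [ 0.03  0.09 -0.05] rotvec [-0.     0.001  0.002] world R [[0.969, 0.246, -0.001], [0.246, -0.969, -0.0], [-0.001, -0.0, -1.0]]
[0.71586738 0.19763686 0.45096552] [[0.247, 0.938, 0.244], [-0.969, 0.239, 0.062], [0.0, -0.252, 0.968]] [(0.74, [266, 154, 58, 85])] [[289.37035802 190.70034386]
 [296.04380691 175.11576761]]
```

View pics/w2.png

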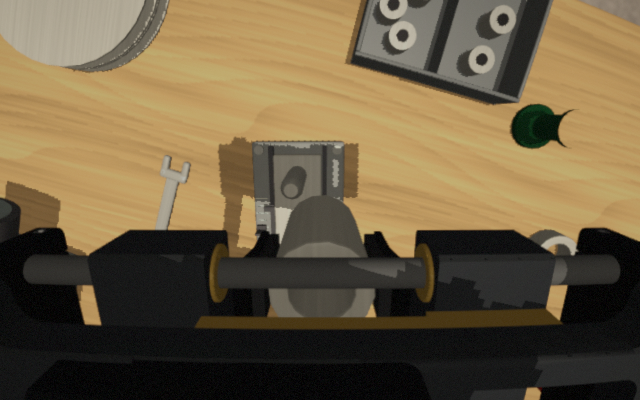

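The shaft tip shows at about (290,190) with the held sleeve at (322,250) below it. Next is an enlarged crop.

Run:
```python
from h import *
p=arm.capture("wrist"); o=arm.get_obs(); print(o["ee_pos"])
im=p["pixels"][130:230,240:360]; big=cv2.resize(im,(720,600),interpolation=cv2.INTER_CUBIC)
q=proj(p,np.array([[.6389+.007*np.cos(a),.2106+.007*np.sin(a),.13] for a in np.linspace(0,6.28,40)]))
cv2.polylines(big,[((q-[240,130]+.5)*6).astype(int).reshape(-1,1,2)],True,(0,0,255),1)
cv2.imwrite("pics/w2c.png",big)
```

```text
[0.64855574 0.17905943 0.29941044]
```

View pics/w2c.png

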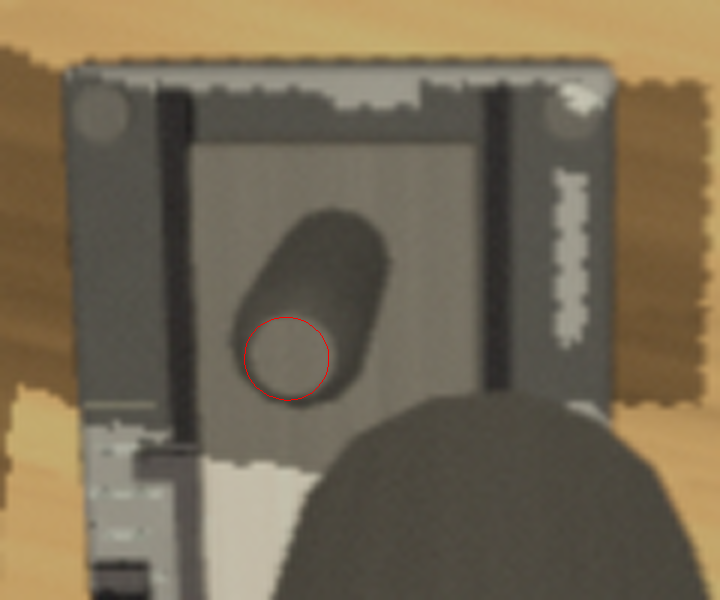

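The tip disc is at crop (291,357), i.e. pixel (288.0,189.1), almost on the sleeve's reference pixel. The alignment shift is therefore about (-0.27, -3.16) cm. I'll go to just above the tip.

Call:
arm_command(targets=[[-0.1, -1.2, 2, 0, 0, 0, 0.7], [-0.1, -1.2, 3, 0, 0, 0, 0.7], [-0.07, -0.76, 3, 0, 0, 0, 0.7], [0, 0, 2, 0, 0, 0, 0.7], [0, 0, 1, 0, 0, 0, 0.7], [0, 0, 0, 0, 0, 0, 0.7], [0, 0, 0, 0, 0, 0, 0.7]])

```text
clock: 6.7
ee_pos: [0.6398, 0.2095, 0.1907]
tcp_rot: [[0.97, 0.243, 0.002], [0.243, -0.97, 0.0], [0.002, 0.0, -1.0]]
force: [0.7, -0.1, -0.9]
gripper_width: 0.0438
finger_force: 25.0
```

Run:
```python
from h import *
o=arm.get_obs(); print(o["ee_pos"])
s=arm.capture("scene"); o=arm.get_obs(); print(o["ee_pos"],o["force"],np.round(o["tcp_rot"],3).tolist())
p=np.array(o["ee_pos"]); print(proj(s,[[.6389,.2106,.13],[.6389,.2106,.04],p-[0,0,.0477],p+[0,0,.0323]]), proj(s,[[.5955,.1996,.02]]))
im=s["pixels"][210:310,290:410]; cv2.imwrite("pics/s3.png",cv2.resize(im,(720,600),interpolation=cv2.INTER_CUBIC))
```

```text
[0.63984727 0.20954919 0.19073303]
[0.64017243 0.20978817 0.19123026] [ 0.54626753 -0.32638774 -0.69817433] [[0.97, 0.243, 0.003], [0.243, -0.97, 0.0], [0.003, 0.0, -1.0]]
[[346.4764727  278.76497092]
 [344.50090037 294.03838627]
 [346.04588959 276.26594053]
 [348.09891998 259.82015876]] [[356.63014348 282.75760004]]
```

View pics/s3.png

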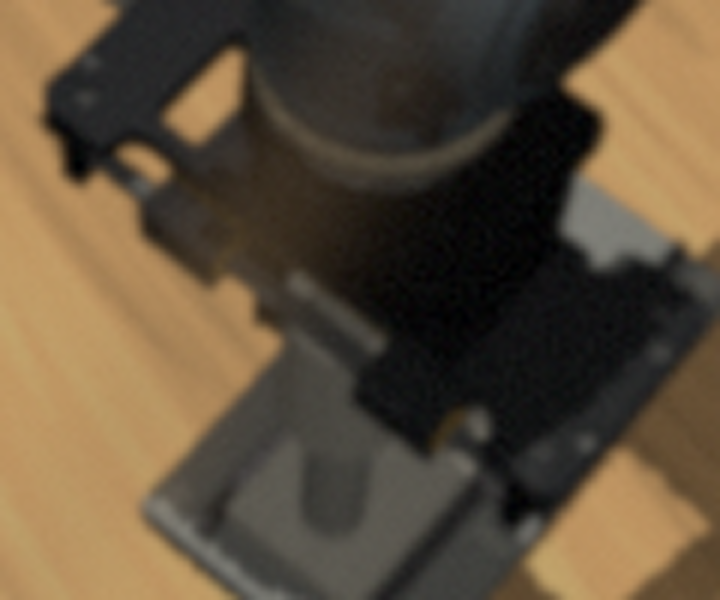

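The sleeve, centred at about x=335, hangs over the shaft at x=337, so they are aligned in this view. I'll lower slowly and watch the force.

Call:
arm_command(targets=[[0, 0, 0.5, 0, 0, 0, 0.7], [0, 0, 0.5, 0, 0, 0, 0.7], [0, 0, 0.5, 0, 0, 0, 0.7], [0, 0, 0.5, 0, 0, 0, 0.7], [0, 0, 0.3, 0, 0, 0, 0.7], [0, 0, 0, 0, 0, 0, 0.7]])

```text
clock: 7.35
ee_pos: [0.6385, 0.2103, 0.1656]
tcp_rot: [[0.97, 0.244, -0.002], [0.244, -0.97, -0.0], [-0.002, -0.0, -1.0]]
force: [0.2, 0.2, -1.5]
gripper_width: 0.0441
finger_force: 25.0
```

Call:
arm_command(targets=[[0, 0, 0.3, 0, 0, 0, 0.7], [0, 0, 0.3, 0, 0, 0, 0.7], [0, 0, 0.3, 0, 0, 0, 0.7], [0, 0, 0, 0, 0, 0, 0.7]])

```text
clock: 7.75
ee_pos: [0.6386, 0.2103, 0.157]
tcp_rot: [[0.97, 0.244, -0.001], [0.244, -0.97, -0.0], [-0.001, -0.0, -1.0]]
force: [-0.5, 0.4, -2.3]
gripper_width: 0.0439
finger_force: 25.0
```

Call:
arm_command(targets=[[0, 0, 0.6, 0, 0, 0, 0.7], [0, 0, 0.8, 0, 0, 0, 0.7], [0, 0, 0.8, 0, 0, 0, 0.7], [0, 0, 0.8, 0, 0, 0, 0.7], [0, 0, 0.8, 0, 0, 0, 0.7], [0, 0, 0.8, 0, 0, 0, 0.7], [0, 0, 0.8, 0, 0, 0, 0.7], [0, 0, 0, 0, 0, 0, 0.7]])

```text
clock: 8.55
ee_pos: [0.6382, 0.2102, 0.1019]
tcp_rot: [[0.97, 0.244, -0.002], [0.244, -0.97, -0.0], [-0.002, -0.0, -1.0]]
force: [0.3, -0.4, -2.7]
gripper_width: 0.0439
finger_force: 25.0
```

Call:
arm_command(targets=[[0, 0, 0.5, 0, 0, 0, 0.7], [0, 0, 0.4, 0, 0, 0, 0.7], [0, 0, 0.3, 0, 0, 0, 0.7], [0, 0, 0.1, 0, 0, 0, 0.7], [0, 0, 0, 0, 0, 0, 0.7], [0, 0, 0, 0, 0, 0, 0.7]])

```text
clock: 9.15
ee_pos: [0.6392, 0.2104, 0.0908]
tcp_rot: [[0.97, 0.244, 0.0], [0.244, -0.97, 0.0], [0.0, 0.0, -1.0]]
force: [-0.2, 0.1, -0.8]
gripper_width: 0.0439
finger_force: 25.0
```

Call:
arm_command(targets=[[0, 0, 0.1, 0, 0, 0, 0.7], [0, 0, 0.1, 0, 0, 0, 0.7], [0, 0, 0, 0, 0, 0, 0.7], [0, 0, 0, 0, 0, 0, 0.7]])

```text
clock: 9.55
ee_pos: [0.639, 0.2103, 0.0885]
tcp_rot: [[0.97, 0.244, -0.0], [0.244, -0.97, 0.0], [-0.0, -0.0, -1.0]]
force: [0.4, -0.1, -1.8]
gripper_width: 0.0441
finger_force: 25.0
```

Call:
arm_command(targets=[[0, 0, 0.1, 0, 0, 0, 0.7], [0, 0, 0, 0, 0, 0, 0.7], [0, 0, 0, 0, 0, 0, 0.7]])

```text
clock: 9.85
ee_pos: [0.6392, 0.2104, 0.0877]
tcp_rot: [[0.97, 0.244, 0.0], [0.244, -0.97, 0.0], [0.0, 0.0, -1.0]]
force: [0.4, -0.5, -1.1]
gripper_width: 0.0439
finger_force: 25.0
```

Call:
arm_command(targets=[[0, 0, 0.1, 0, 0, 0, 0.7], [0, 0, 0, 0, 0, 0, 0.7], [0, 0, 0, 0, 0, 0, 0.7]])

```text
clock: 10.15
ee_pos: [0.6393, 0.2105, 0.0877]
tcp_rot: [[0.97, 0.244, 0.001], [0.244, -0.97, 0.0], [0.001, 0.0, -1.0]]
force: [-2.2, 0.4, 5.1]
gripper_width: 0.0439
finger_force: 25.0
```

Contact at exactly the expected height (TCP 0.0877, force +5 N). I'll release and rise straight up.

Call:
arm_command(targets=[[0, 0, 0, 0, 0, 0, 0.4], [0, 0, 0, 0, 0, 0, 0.1], [0, 0, 0, 0, 0, 0, 0], [0, 0, 0, 0, 0, 0, 0], [0, 0, 0, 0, 0, 0, 0], [0, 0, 0, 0, 0, 0, 0]])

```text
clock: 10.75
ee_pos: [0.639, 0.2103, 0.0864]
tcp_rot: [[0.97, 0.244, -0.0], [0.244, -0.97, -0.0], [-0.0, -0.0, -1.0]]
force: [-0.7, 0.9, 0.5]
gripper_width: 0.0827
finger_force: 0.0
```

Call:
arm_command(targets=[[0, 0, -1, 0, 0, 0, 0], [0, 0, -3, 0, 0, 0, 0], [0, 0, -4, 0, 0, 0, 0], [0, 0, -4, 0, 0, 0, 0], [-3, 0, -3, 0, 0, 0, 0], [-4, 0, 0, 0, 0, 0, 0], [-4, 0, 0, 0, 0, 0, 0], [-3, 0, 0, 0, 0, 0, 0]])

```text
clock: 11.55
ee_pos: [0.5007, 0.1757, 0.2377]
tcp_rot: [[0.97, 0.245, 0.0], [0.245, -0.97, -0.0], [0.0, 0.0, -1.0]]
force: [-0.7, 0.2, -0.1]
gripper_width: 0.0869
finger_force: 0.0
```

Call:
arm_command(targets=[[-3, 0, 0, 0, 0, 0, 0], [-1, 0, 0, 0, 0, 0, 0], [0, 0, 0, 0, 0, 0, 0], [0, 0, 0, 0, 0, 0, 0]])

```text
clock: 11.95
ee_pos: [0.4665, 0.1666, 0.2373]
tcp_rot: [[0.97, 0.244, 0.003], [0.244, -0.97, 0.0], [0.003, 0.0, -1.0]]
force: [0.0, 0.1, 0.2]
gripper_width: 0.0872
finger_force: 0.0
```

Run:
```python
from h import *
o=arm.get_obs(); print(o["clock"],o["ee_pos"])
p=arm.capture("wrist"); s=arm.capture("scene")
np.savez("v3.npz",w=p["pixels"],s=s["pixels"],o=p["orientation"],x=p["xyz"])
print(rec("pointer",p),rec("marker",p),rec("sleeve",p))
a=np.radians(14.15); U=lambda x,y,z:[.5954+x*np.cos(a)-y*np.sin(a),.1996+x*np.sin(a)+y*np.cos(a),z]
q=proj(p,[U(0,.0417,.03),U(-.035,.051,.042),U(.045,0,.12),U(-.05,0,.1)]); print(q)
c=q.mean(0).astype(int); x0,y0=max(0,min(c[0]-80,480)),max(0,min(c[1]-60,280)); print(x0,y0)
big=cv2.resize(p["pixels"][y0:y0+120,x0:x0+160],(800,600),interpolation=cv2.INTER_CUBIC)
cv2.imwrite("pics/w4.png",big)
```

```text
11.95 [0.46647455 0.16660109 0.23729222]
[(0.91, [272, 0, 83, 111])] [(0.49, [264, 83, 12, 14]), (0.47, [280, 0, 70, 111])] [(0.74, [297, 0, 44, 23])]
[[278.77157287  52.89721963]
 [268.87651036  87.50636967]
 [319.29001331 -34.30315043]
 [319.49352838  99.63848588]]
216 0
```

View pics/w4.png

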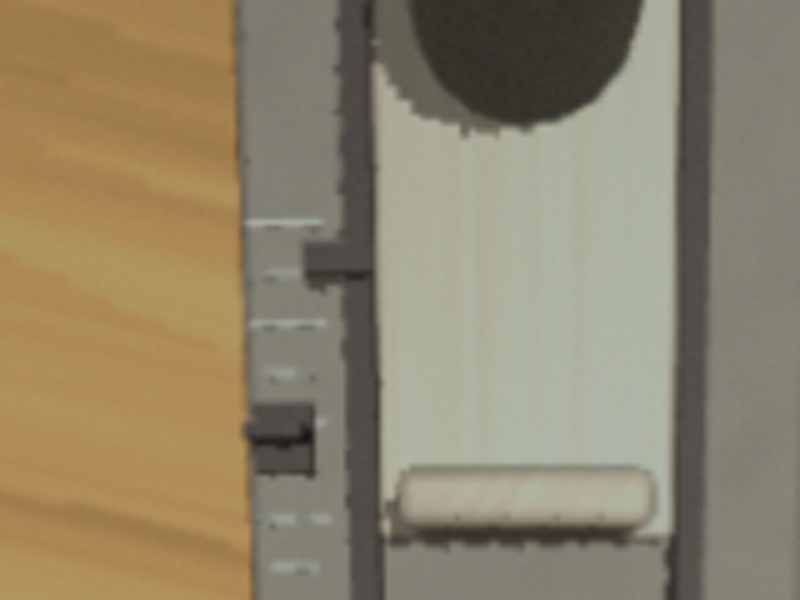

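The sleeve stands home with its edge at the top. The pointer is at crop (320,263), the marker foot spans rows 405–475 (fin at about 435) and the paddle top spans (400–655, 465–530).

Run:
```python
from h import *
p=arm.capture("wrist"); print(p["xyz"])
a=np.radians(14.15); R=np.array([[np.cos(a),-np.sin(a)],[np.sin(a),np.cos(a)]])
px=lambda u,v:(216+u/5-.5,v/5-.5)
def un(u,v,z):
    P=at_z(p,px(u,v),z); return np.round(1000*(R.T@(P[:2]-[.5954,.1996])),1),np.round(P,4)
for n,u,v,z in [("line",285,223,.02),("line",285,323,.02),("line",295,519,.02),("ptr far",320,243,.03),("ptr near",320,284,.03),("ptr26 far",320,243,.026),("foot far",285,405,.026),("foot near",285,475,.026),("foot near lo",285,475,.02),("fin top",280,435,.042),("fin base",285,440,.026),("pad far",528,466,.1),("pad near",528,527,.1),("pad L",400,496,.1),("pad R",656,496,.1),("slideL",380,400,.04),("slideR",673,400,.04)]: print(n,*un(u,v,z))
plan([.5491,.1880,.085],104.15)
im=p["pixels"][70:100,256:290]; print(im.mean(2).astype(int)[:, 8:18].tolist())
```

```text
[0.53197684 0.18238092 0.38834758]
line [ 8.7 49.3] [0.5918 0.2495 0.02  ]
line [-11.2  49.8] [0.5724 0.2452 0.02  ]
line [-51.2  48.8] [0.5338 0.2344 0.02  ]
ptr far [ 2.8 40.9] [0.5881 0.24   0.03  ]
ptr near [-5.1 41.1] [0.5804 0.2382 0.03  ]
ptr26 far [ 3.5 41.4] [0.5887 0.2406 0.026 ]
foot far [-28.3  49.4] [0.5558 0.2406 0.026 ]
foot near [-42.4  49.9] [0.5421 0.2376 0.026 ]
foot near lo [-42.1  50.7] [0.5422 0.2385 0.02  ]
fin top [-35.7  48.4] [0.5489 0.2378 0.042 ]
fin base [-35.4  49.6] [0.549  0.2391 0.026 ]
pad far [-45.9  -1.2] [0.5512 0.1873 0.1   ]
pad near [-55.7  -1.2] [0.5416 0.1849 0.1   ]
pad L [-50.7  20.3] [0.5413 0.2069 0.1   ]
pad R [-50.7 -22.6] [0.5518 0.1653 0.1   ]
slideL [-28.9  28.4] [0.5604 0.2201 0.04  ]
slideR [-28.9 -30.1] [0.5747 0.1633 0.04  ]
clock 12.25 tcp [0.4652 0.1665 0.2363] q [  6.7  20.  100.3   0.   59.7  82.6] force [-0.3  0.7 -0.1] w 0.0871
  shift cm (tool) [ 8.66 -0.04 15.13] rotvec [-0. -0. -0.] world R [[0.97, 0.244, 0.0], [0.244, -0.97, 0.0], [0.0, -0.0, -1.0]]
[[117, 104, 116, 124, 127, 127, 125, 126, 127, 127], [117, 103, 115, 12
[... 670 characters left out ...]
9, 57, 57, 58, 57, 53, 57, 59], [125, 89, 50, 39, 40, 41, 40, 36, 30, 32], [133, 101, 69, 60, 63, 64, 65, 49, 41, 44], [134, 104, 75, 71, 72, 76, 75, 71, 70, 69], [133, 106, 90, 81, 74, 76, 76, 76, 75, 75], [132, 111, 94, 82, 74, 76, 76, 74, 76, 75], [133, 110, 96, 81, 72, 72, 75, 74, 72, 72], [134, 106, 98, 83, 67, 62, 58, 66, 66, 68], [133, 109, 103, 112, 115, 89, 82, 111, 119, 120], [133, 110, 104, 118, 122, 120, 121, 124, 124, 126], [133, 108, 103, 116, 123, 125, 125, 126, 125, 127], [132, 108, 103, 116, 123, 125, 126, 126, 126, 126], [132, 110, 102, 115, 122, 125, 127, 126, 126, 126], [134, 111, 106, 116, 124, 125, 127, 126, 127, 126], [135, 120, 109, 116, 124, 126, 126, 127, 127, 127]]
```

Call:
arm_command(targets=[[3, 0, 0, 0, 0, 0, 0], [3.4, 0, 1, 0, 0, 0, 0], [2, 0, 3, 0, 0, 0, 0], [0, 0, 4, 0, 0, 0, 0], [0, 0, 4, 0, 0, 0, 0], [0, 0, 3, 0, 0, 0, 0], [0, 0, 1, 0, 0, 0, 0], [0, 0, 0, 0, 0, 0, 0]])

```text
clock: 13.05
ee_pos: [0.5452, 0.1868, 0.075]
tcp_rot: [[0.97, 0.244, -0.003], [0.244, -0.97, -0.0], [-0.003, -0.0, -1.0]]
force: [-0.3, -0.3, 0.2]
gripper_width: 0.0871
finger_force: 0.0
```

Call:
arm_command(targets=[[0, 0, 0, 0, 0, 0, 0.55], [0, 0, 0, 0, 0, 0, 0.7], [0, 0, 0, 0, 0, 0, 0.7], [0, 0, 0, 0, 0, 0, 0.7], [0, 0, 0, 0, 0, 0, 0.7], [0, 0, 0, 0, 0, 0, 0.7], [0, 0, 0, 0, 0, 0, 0.7], [0, 0, 0, 0, 0, 0, 0.7]], newtons=50)

```text
clock: 13.85
ee_pos: [0.546, 0.1869, 0.0768]
tcp_rot: [[0.97, 0.244, 0.0], [0.244, -0.97, -0.0], [0.0, 0.0, -1.0]]
force: [0.3, 1.0, 2.8]
gripper_width: 0.0436
finger_force: 50.0
```

Call:
arm_command(targets=[[-0.3, 0, 0, 0, 0, 0, 0.7], [-0.5, 0, 0, 0, 0, 0, 0.7], [-0.5, 0, 0, 0, 0, 0, 0.7], [-0.5, 0, 0, 0, 0, 0, 0.7], [-0.5, 0, 0, 0, 0, 0, 0.7], [-0.5, 0, 0, 0, 0, 0, 0.7], [-0.4, 0, 0, 0, 0, 0, 0.7], [-0.2, 0, 0, 0, 0, 0, 0.7]])

```text
clock: 14.65
ee_pos: [0.5187, 0.1799, 0.0768]
tcp_rot: [[0.97, 0.244, 0.013], [0.244, -0.97, 0.003], [0.013, 0.0, -1.0]]
force: [10.1, 4.5, -8.5]
gripper_width: 0.0437
finger_force: 50.0
```

Run:
```python
from h import *
a=np.radians(14.15); ux=np.array([np.cos(a),np.sin(a)])
s=arm.capture("scene"); t=arm.capture("top"); w=arm.capture("wrist"); o=arm.get_obs()
print(o["clock"],o["ee_pos"],o["force"],o["gripper_width"],"drawn",(np.array([.546,.1869])-o["ee_pos"][:2])@ux)
U=lambda x,y,z:[.5954+x*np.cos(a)-y*np.sin(a),.1996+x*np.sin(a)+y*np.cos(a),z]
out=[]
for p in (s,t,w):
    q=proj(p,[U(-.035,.047,.03)])[0]; print(q)
    x0,y0=int(np.clip(q[0]-20,0,600)),int(np.clip(q[1]-20,0,360)); print(x0,y0)
    out.append(cv2.resize(p["pixels"][y0:y0+40,x0:x0+40],(266,266),interpolation=cv2.INTER_CUBIC))
cv2.imwrite("pics/h5.png",np.hstack(out))
```

```text
14.8 [0.51826862 0.17978888 0.07679715] [ 8.41822779  3.7498979  -6.37960765] 0.043031930930888876 drawn 0.028628378756337905
[383.05441283 282.8441097 ]
363 262
[235.72923649 210.26126495]
215 190
[241.1404077  158.65681903]
221 138
```

View pics/h5.png

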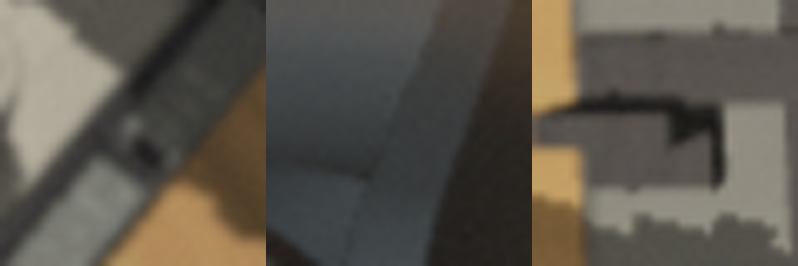

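The wrist crop (right panel) shows the marker foot and fin with the pointer bar just ahead of them, so a few mm remain. I'll measure numerically in this view.

```bash
cat > pm.py <<'E'
from h import *
a=np.radians(14.15); R=np.array([[np.cos(a),-np.sin(a)],[np.sin(a),np.cos(a)]])
U=lambda x,y,z:[*(np.array([.5954,.1996])+R@np.array([x,y])),z]
p=arm.capture("wrist"); g=p["pixels"].mean(2); o=arm.get_obs()
print(o["clock"],np.round(o["ee_pos"],4),np.round(o["force"],1),"cam unit",np.round(R.T@(np.array(p["xyz"])[:2]-[.5954,.1996]),4),p["xyz"][2])
def prof(y,z,xs):
    q=proj(p,[U(x,y,z) for x in xs]).astype(np.float32)
    return cv2.remap(g.astype(np.float32),q[:,0].reshape(-1,1),q[:,1].reshape(-1,1),cv2.INTER_LINEAR)[:,0].astype(int)
xs=np.arange(-.016,-.052,-.001); print("x mm",(xs*1000).round().astype(int).tolist())
for y,z in ((.035,.028),(.037,.028),(.039,.028),(.041,.028),(.043,.026),(.046,.026),(.049,.026),(.052,.026)): print(y,z,prof(y,z,xs).tolist())
E
python3 pm.py
```

```text
14.85 [0.5183 0.1798 0.0768] [ 7.7  4.4 -6.6] cam unit [-0.013  -0.0012] 0.22955607045184745
x mm [-16, -17, -18, -19, -20, -21, -22, -23, -24, -25, -26, -27, -28, -29, -30, -31, -32, -33, -34, -35, -36, -37, -38, -39, -40, -41, -42, -43, -44, -45, -46, -47, -48, -49, -50, -51]
0.035 0.028 [84, 85, 84, 83, 85, 83, 84, 84, 84, 74, 79, 83, 82, 85, 84, 87, 85, 83, 82, 83, 83, 84, 83, 83, 84, 85, 84, 83, 83, 82, 64, 45, 41, 41, 44, 41]
0.037 0.028 [112, 121, 124, 124, 125, 124, 120, 120, 117, 101, 83, 81, 83, 84, 85, 86, 109, 126, 124, 121, 122, 120, 123, 122, 121, 120, 124, 125, 125, 126, 86, 73, 71, 69, 69, 70]
0.039 0.028 [140, 140, 139, 139, 138, 137, 137, 137, 136, 123, 89, 82, 82, 85, 83, 87, 114, 136, 137, 137, 137, 138, 137, 138, 138, 138, 137, 112, 83, 85, 79, 78, 82, 80, 78, 79]
0.041 0.028 [140, 139, 138, 135, 136, 137, 137, 138, 136, 115, 81, 81, 83, 83, 85, 86, 113, 137, 138, 138, 138, 137, 137, 138, 138, 138, 135, 92, 80, 79, 78, 82, 112, 91, 78, 77]
0.043 0.026 [138, 137, 139, 142, 117, 133, 137, 137, 136, 102, 80, 81, 82, 84, 84, 85, 82, 71, 62, 65, 70, 68, 69, 88, 129, 138, 128, 84, 78, 79, 78, 79, 98, 108, 80, 77]
0.046 0.026 [138, 139, 135, 169, 158, 139, 138, 138, 137, 126, 92, 82, 82, 84, 83, 82, 61, 34, 27, 40, 77, 84, 84, 86, 119, 137, 139, 137, 91, 79, 79, 78, 96, 106, 80, 77]
0.049 0.026 [139, 139, 142, 176, 161, 139, 137, 138, 138, 122, 78, 82, 80, 80, 80, 71, 37, 62, 81, 80, 82, 80, 80, 82, 117, 136, 138, 105, 80, 79, 78, 79, 97, 106, 80, 79]
0.052 0.026 [140, 140, 142, 173, 148, 136, 138, 138, 138, 124, 82, 84, 83, 82, 82, 68, 32, 58, 79, 83, 82, 84, 83, 84, 100, 133, 135, 121, 90, 79, 79, 81, 97, 105, 80, 80]
```

The pointer centre is at -28.6 and the marker foot centre at -32.7 (width 14.2 mm, as it should be), so 4.1 mm remain.

Call:
arm_command(targets=[[-0.2, 0, 0, 0, 0, 0, 0.7], [-0.2, 0, 0, 0, 0, 0, 0.7], [0, 0, 0, 0, 0, 0, 0.7], [0, 0, 0, 0, 0, 0, 0.7], [0, 0, 0, 0, 0, 0, 0.7]])

```text
clock: 15.35
ee_pos: [0.5149, 0.1789, 0.0768]
tcp_rot: [[0.97, 0.244, 0.012], [0.244, -0.97, 0.003], [0.013, 0.0, -1.0]]
force: [10.3, 5.0, -6.7]
gripper_width: 0.0436
finger_force: 50.0
```

```bash
python3 pm.py
```

```text
15.4 [0.5149 0.1789 0.0768] [ 9.9  4.7 -7.3] cam unit [-0.0167 -0.0012] 0.2296131203817775
x mm [-16, -17, -18, -19, -20, -21, -22, -23, -24, -25, -26, -27, -28, -29, -30, -31, -32, -33, -34, -35, -36, -37, -38, -39, -40, -41, -42, -43, -44, -45, -46, -47, -48, -49, -50, -51]
0.035 0.028 [83, 85, 84, 84, 84, 84, 84, 84, 85, 84, 84, 84, 84, 79, 84, 82, 84, 85, 86, 79, 79, 83, 82, 82, 84, 83, 83, 84, 83, 82, 83, 83, 82, 81, 58, 43]
0.037 0.028 [115, 121, 120, 118, 122, 123, 121, 125, 125, 121, 120, 121, 101, 76, 83, 81, 83, 86, 85, 97, 123, 125, 123, 123, 122, 121, 123, 123, 121, 121, 87, 81, 79, 79, 74, 69]
0.039 0.028 [140, 139, 138, 138, 137, 137, 136, 137, 136, 136, 136, 131, 87, 76, 83, 82, 83, 85, 85, 97, 130, 137, 136, 138, 138, 137, 138, 138, 139, 139, 133, 94, 85, 81, 78, 77]
0.041 0.028 [139, 138, 138, 138, 136, 137, 136, 137, 137, 136, 136, 136, 144, 121, 85, 80, 82, 84, 85, 98, 131, 136, 137, 137, 137, 137, 139, 138, 139, 139, 136, 94, 106, 97, 78, 77]
0.043 0.026 [138, 137, 138, 144, 122, 115, 137, 138, 137, 128, 91, 71, 79, 78, 82, 81, 83, 84, 85, 84, 73, 60, 62, 85, 129, 137, 138, 138, 138, 138, 134, 86, 92, 106, 81, 78]
0.046 0.026 [137, 138, 134, 167, 159, 136, 136, 137, 136, 128, 91, 83, 83, 82, 82, 79, 72, 74, 76, 78, 83, 83, 83, 86, 116, 138, 138, 139, 138, 136, 99, 79, 91, 106, 82, 77]
0.049 0.026 [139, 138, 141, 173, 165, 138, 137, 137, 137, 121, 80, 80, 80, 81, 80, 70, 46, 72, 82, 80, 81, 80, 80, 83, 115, 138, 138, 139, 139, 138, 138, 110, 95, 106, 83, 79]
0.052 0.026 [139, 139, 141, 167, 156, 136, 137, 137, 137, 128, 90, 84, 83, 84, 82, 68, 41, 72, 82, 81, 82, 83, 83, 82, 105, 137, 137, 138, 138, 138, 127, 85, 92, 106, 82, 78]
```

The pointer is at about -32.2 against the marker's -32.6, so I'll move 0.5 mm more and hold.

Call:
arm_command(targets=[[-0.05, 0, 0, 0, 0, 0, 0.7], [0, 0, 0, 0, 0, 0, 0.7], [0, 0, 0, 0, 0, 0, 0.7], [0, 0, 0, 0, 0, 0, 0.7], [0, 0, 0, 0, 0, 0, 0.7], [0, 0, 0, 0, 0, 0, 0.7], [0, 0, 0, 0, 0, 0, 0.7], [0, 0, 0, 0, 0, 0, 0.7]])

```text
clock: 16.2
ee_pos: [0.5145, 0.1788, 0.0768]
tcp_rot: [[0.97, 0.244, 0.013], [0.244, -0.97, 0.003], [0.013, 0.0, -1.0]]
force: [9.9, 4.2, -7.9]
gripper_width: 0.0433
finger_force: 50.0
```

Call:
arm_command(targets=[[0, 0, 0, 0, 0, 0, 0.7], [0, 0, 0, 0, 0, 0, 0.7], [0, 0, 0, 0, 0, 0, 0.7], [0, 0, 0, 0, 0, 0, 0.7], [0, 0, 0, 0, 0, 0, 0.7], [0, 0, 0, 0, 0, 0, 0.7], [0, 0, 0, 0, 0, 0, 0.7], [0, 0, 0, 0, 0, 0, 0.7]])

```text
clock: 17.0
ee_pos: [0.5146, 0.1788, 0.0768]
tcp_rot: [[0.97, 0.244, 0.013], [0.244, -0.97, 0.003], [0.013, 0.0, -1.0]]
force: [9.0, 5.2, -7.8]
gripper_width: 0.0437
finger_force: 50.0
```

```bash
python3 pm.py | sed -n '1p;3,10p'
```

```text
17.05 [0.5145 0.1788 0.0768] [ 9.6  4.3 -6.8] cam unit [-0.0171 -0.0012] 0.2296348930023652
0.035 0.028 [84, 83, 84, 84, 83, 83, 84, 84, 84, 83, 84, 84, 83, 75, 82, 83, 82, 84, 85, 85, 85, 83, 83, 83, 83, 83, 83, 86, 83, 84, 84, 83, 83, 83, 68, 45]
0.037 0.028 [112, 120, 121, 118, 120, 124, 123, 123, 124, 122, 120, 120, 97, 73, 81, 82, 82, 84, 84, 87, 116, 127, 124, 122, 122, 121, 123, 123, 121, 123, 125, 123, 117, 122, 86, 78]
0.039 0.028 [138, 139, 139, 138, 137, 137, 137, 136, 137, 136, 135, 136, 135, 118, 88, 82, 83, 85, 84, 88, 121, 136, 138, 137, 137, 137, 138, 137, 139, 139, 138, 113, 83, 81, 78, 78]
0.041 0.028 [138, 139, 138, 137, 137, 137, 136, 136, 136, 137, 136, 136, 146, 140, 87, 82, 83, 83, 84, 89, 121, 136, 136, 137, 137, 137, 138, 139, 139, 138, 136, 91, 103, 94, 78, 77]
0.043 0.026 [138, 137, 139, 149, 121, 123, 137, 137, 138, 134, 93, 72, 80, 89, 82, 81, 82, 83, 85, 85, 79, 63, 62, 78, 121, 137, 138, 138, 138, 138, 129, 91, 94, 107, 79, 77]
0.046 0.026 [138, 138, 140, 163, 159, 138, 138, 137, 137, 130, 89, 83, 83, 81, 82, 79, 71, 73, 75, 77, 82, 83, 83, 86, 121, 138, 138, 138, 139, 138, 138, 130, 102, 106, 80, 77]
0.049 0.026 [138, 138, 143, 169, 164, 139, 138, 137, 137, 130, 84, 80, 80, 81, 81, 75, 43, 73, 82, 81, 81, 80, 79, 82, 121, 137, 138, 138, 138, 138, 137, 104, 97, 107, 80, 78]
0.052 0.026 [140, 139, 142, 165, 153, 133, 139, 137, 137, 130, 86, 83, 83, 84, 82, 61, 34, 73, 80, 81, 82, 83, 83, 83, 106, 133, 138, 138, 138, 139, 116, 83, 96, 107, 82, 79]
```

The pointer is at -32.6 and the marker at -32.7, so they are level, and it has been held for over 1.5 s. Now I'll guide the slide back to its stop and release.

Call:
arm_command(targets=[[0.3, 0, 0, 0, 0, 0, 0.7], [0.6, 0, 0, 0, 0, 0, 0.7], [0.6, 0, 0, 0, 0, 0, 0.7], [0.6, 0, 0, 0, 0, 0, 0.7], [0.6, 0, 0, 0, 0, 0, 0.7], [0.6, 0, 0, 0, 0, 0, 0.7], [0.4, 0, 0, 0, 0, 0, 0.7], [0.1, 0, 0, 0, 0, 0, 0.7]])

```text
clock: 17.85
ee_pos: [0.5459, 0.1868, 0.0768]
tcp_rot: [[0.97, 0.244, 0.001], [0.244, -0.97, 0.0], [0.001, 0.0, -1.0]]
force: [2.7, 1.3, 2.0]
gripper_width: 0.0435
finger_force: 50.0
```

Call:
arm_command(targets=[[0, 0, 0, 0, 0, 0, 0.7], [0, 0, 0, 0, 0, 0, 0.4], [0, 0, 0, 0, 0, 0, 0.1], [0, 0, 0, 0, 0, 0, 0], [0, 0, 0, 0, 0, 0, 0], [0, 0, 0, 0, 0, 0, 0], [0, 0, 0, 0, 0, 0, 0]])

```text
clock: 18.55
ee_pos: [0.5451, 0.1867, 0.0765]
tcp_rot: [[0.97, 0.244, -0.001], [0.244, -0.97, -0.0], [-0.001, -0.0, -1.0]]
force: [1.1, -0.1, 0.8]
gripper_width: 0.0822
finger_force: 0.0
```

Call:
arm_command(targets=[[0, 0, -1, 0, 0, 0, 0], [0, 0, -3, 0, 0, 0, 0], [0, 0, -4, 0, 0, 0, 0], [0, 0, -4, 0, 0, 0, 0], [-2, 0, -4, 0, 0, 0, 0], [-3.4, 0, 0, 0, 0, 0, 0], [-3, 0, 0, 0, 0, 0, 0], [0, 0, 0, 0, 0, 0, 0]])

```text
clock: 19.35
ee_pos: [0.4589, 0.1657, 0.2372]
tcp_rot: [[0.97, 0.245, -0.004], [0.245, -0.97, -0.001], [-0.005, -0.0, -1.0]]
force: [0.1, -0.4, -0.1]
gripper_width: 0.0872
finger_force: 0.0
```

Run:
```python
from h import *
p=arm.capture("wrist"); s=arm.capture("scene"); o=arm.get_obs(); print(o["clock"],o["ee_pos"],o["force"])
v=np.load("v3.npz"); w0=v["w"].astype(int); 
print("xyz diff",np.array(p["xyz"])-v["x"])
# register fresh wrist picture to the pre-pull one: plate (static) and slide/paddle/pointer patches
g0=cv2.cvtColor(v["w"],cv2.COLOR_BGR2GRAY); g1=cv2.cvtColor(p["pixels"],cv2.COLOR_BGR2GRAY)
for n,(x,y,w,h) in {"marker":(262,76,22,24),"paddle":(292,86,60,26),"pointer":(272,42,20,20),"sleeve":(296,0,50,26)}.items():
    T=g0[y:y+h,x:x+w]; y0=max(0,y-30); A=g1[y0:y+h+30,x-30:x+w+30]; r=cv2.matchTemplate(A,T,cv2.TM_CCOEFF_NORMED); _,m,_,l=cv2.minMaxLoc(r); print(n,round(m,2),l[0]-30,l[1]+y0-y)
print("scene diffs (changed px) around unit:",(np.abs(s["pixels"].astype(int)-v["s"]).max(2)[225:340,310:415]>40).sum())
print("sleeve",rec("sleeve",s)); a=np.linspace(0,6.28,60)
def box(x,y,z0):
    q=proj(s,[[x+.022*np.cos(t),y+.022*np.sin(t),z] for t in a for z in (z0,z0+.08)]); return np.round([*q.min(0),*(q.max(0)-q.min(0))])
print("model home",box(.6389,.2106,.04),"collar",rec("collar",s))
```

```text
19.45 [0.46399236 0.16625425 0.23754174] [0.08752673 0.65433226 0.91028474]
xyz diff [-0.00641738 -0.00069281 -0.00061066]
marker 0.97 1 -9
paddle 0.95 2 -10
pointer 0.99 1 -10
sleeve 0.57 -2 0
scene diffs (changed px) around unit: 52
sleeve [(0.96, [302, 100, 16, 33]), (0.85, [336, 272, 21, 32]), (0.79, [333, 157, 15, 29]), (0.67, [331, 108, 18, 31])]
model home [334. 271.  23.  33.] collar [(0.89, [252, 162, 27, 31])]
```

The pointer, paddle and marker are at their pre-pull relative places, so the slide is back at its stop. The sleeve's image box matches the fully-home model.

```bash
python3 -c "
from cell import arm
print(arm.sign_off())"
```

```text
the job is handed in; nothing more can be done
None
```

I put the guide sleeve fully home on the shaft, drew the slide out until its pointer was level with the marker (within about 0.1 mm by wrist-camera measurement), held it for over 1.5 s, returned it to its stop, and handed the job in at about 19.5 s. No verdict came back.

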